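# Index the bottle bin under the pointer, undo both catches and hold the gate open

## Robot

A 6-joint arm with a two-finger parallel gripper is mounted at the origin on a cart in front of the work surface, level with it; the furniture and walls round the work are solid. World frame = base frame: x ahead of the robot, y to its left, z up, the work surface at z = 0. Lengths are in m, angles in rad, forces in N, time in s.
With the tool pointing down it reaches from about 0.325 to 0.9 m from the base axis. Payload 6.1 kg.
Tool frame: the origin (TCP) lies midway between the tips of the shut fingers; the grasp point (between the pads) lies 19 mm behind it (ctrl.hold_point_z is the z of the grasp point in the tool frame, in m); z points along the fingers, y is the line along which they close (so a half turn about z gives the same grasp; the last joint's range is limited). The gripper opens to 85 mm and grips with 20 to 120 N. Pads are 22 mm wide; open, the fingers measure 114 mm over their backs; the gripper's body (76 mm by 85 mm) begins 54 mm behind the grasp point. The pads swing forward as they close: fully open they stand 13 mm farther back than shut.
Start: joints at [1.024, 0.22, 1.526, -0, 1.395, -0.126], TCP at [0.255, 0.57, 0.231] pointing down, gripper open.
Joint ranges: [-2.98, 2.98], [-0.91, 2.08], [0.09, 2.57], [-1.24, 4.39], [0.2, 2.65], [-2.68, 2.68]. Speed limits (rad/s): [2.57, 2.57, 3.01, 3.14, 3.14, 3.14].

## Interface

Orientations are given as a unit quaternion [x, y, z, w].
In Python, from plant import ctrl gives the robot as it stands.
- The arm moves only by the tool hand_motion, called by a JSON object that holds its "method" and its "body", one argument or row to a line. Schema: {"type":"object","properties":{"steps":{"type":"object","properties":{"rows":{"type":"array","items":{"type":"array","items":{"type":"number"},"minItems":5,"maxItems":5},"minItems":1,"maxItems":5}},"additionalProperties":false,"required":["rows"]},"grip_n":{"type":"number"},"only":{"type":"string"},"quiet":{"type":"boolean"},"lines":{"type":"string"}},"required":["steps"],"additionalProperties":false}. steps is an object whose key "rows" holds a list of rows, 1 to 5 of them, each of 5 numbers: dx, dy, dz in a scale on which 1.0 is 0.8 m, then a turn about the tool's z in a scale on which 1.0 is pi rad, then the finger opening in m; each row is the pose to reach, as a shift and turn from the pose commanded when the call began, along the tool's axes at that moment; what a row does not reach only later rows make up. A row lasts 1/8 s, in which the tool goes at most 0.0625 m and 0.188 rad, less where a joint would pass 70% of its speed; a pose out of reach is approached as far as the arm can. The fingers move at their own pace and stop on an object; grip_n is the grip in N (left out, the last holds). Time passes only in rows, so rows that do not move let the fingers close. The tool returns the time, the measured TCP pose, the force, the opening and the grip force at its end. only (a regular expression) keeps the lines of the reply that match it, lines (a string "A,B") keeps lines A to B, and quiet returns only ok. No shift or turn number may pass 1 either way. Input that does not fit is refused with a message, and nothing moves.
- ctrl.state(): the state, without advancing time (a new reading comes with each control period).
- ctrl.read_camera(name): name is "side" or "top" or "wrist"; returns a dict with "pixels" (480x640x3 uint8, red, green, blue), "camera_matrix" (3x3 intrinsics, pixels), "dist" ([k1, k2, p1, p2, k3] as OpenCV has them; the pictures are not rectified), "origin" and "orientation" of the camera in the world; the wrist camera has in their place "tool_from_camera" (4x4, takes a point from camera to tool coordinates, whose origin is the TCP and whose axes are the flange's). Camera axes: x right, y down, z forward; pixel columns grow to the right and rows downward; lengths in m; the calibration is good to about 2 mm. A picture is of the moment at which its call begins: read the wrist's pose just before it. There is no depth.
- ctrl.job_done(): hands the job in; it is judged then, once.
The state is a dict: "t": time; "joint_positions": joint angles; "qd": joint speeds; "joint_efforts": joint torques, N m; "position": TCP position; "orientation": TCP orientation; "contact_force": force on the tool from outside, world axes, zero at the start; "ft_torque": the same for the moment, N m; "gripper_width": finger opening in m; "grip_force": force on a finger pad.
Only numpy, scipy, OpenCV 4.12 (cv2) and the standard library are available. Lean on these libraries where they do the work, as an engineer would, in place of code of your own. Each camera call takes 0.05 s, during which the arm holds its last target. There are 200 camera calls.

## Task

Slide the wire bin of laid-down bottles to the right along its rails until the red dot on its back rail sits under the brass pointer tip, so that the bin stands at the hand-over place. Then undo its end gate: squeeze the red catch so that the gate springs ajar, and after that squeeze the yellow trigger on the gate, which frees it. Swing the gate out past the click of its hinge check to about a right angle and finish while still holding it wide open there, because its spring would shut it; the dot must still be under the pointer, and the other things on the cart are to be left where they are.

Things in the scene. Friction and masses are not known exactly. Their poses are not given: they have to be found in the camera images.
- rails: Two fixed aluminium rails, 500 mm long, on the table, turned up to 10 degrees. Origin under their middle; x across them away from the robot, y along them to the left, z up. On them rides a wire bin, 150 mm deep (x), 260 mm long (y), top rails 176 mm above the table, with four bottles lying in it: necks stick out at the left (+y) end, the gate is at the right (-y) end. It cannot leave the rails.
- bin (a joint): Travel of the bin along the rails, m: 0 at the left end, up to 0.20 toward the right (-y of the rails). The bin weighs about 6 kg with the bottles, needs about 10 N to slide and stays where it is left.
- bin_handle (a point): Middle of the bin's push handle: a level round bar with a rubber sleeve (13 mm thick, 46 mm long) along the bin's y, 206 mm above the table, over the front (robot side) top rail; 30 mm free from its axis down to that rail. Axes of the bin, parallel to the rails': x away from the robot across the rails, y along them to the left, z up.
- bin_mark (a point): Centre of the red index dot (18 mm across, on a small white plate) on the bin's back top rail, 179 mm above the table. Axes of the bin.
- pointer_tip (a point): Lowest point of the fixed brass pointer cone on a dark steel post behind the rails, 190 mm above the table: 11 mm higher than the dot and straight above the line along which the dot travels. Post and arm are 233 mm high; keep the gripper off them. Axes of the rails.
- catch1_grip (a point): First catch, on the bin's front wall near the gate: the middle between an upright red tab (robot side) and a fixed dark lug behind it, 203 mm above the table, axes of the bin. Both are 26 mm wide (y), reach up to 222 mm, free all round down to 180 mm. Outer faces 43 mm apart along x, 21.5 mm either way. Pinch along x: only the tab moves, 15 mm toward the lug (then 28 mm over both).
- catch1 (a joint): Angle of the red rocker that carries the tab, rad: 0 at rest (its hook holds the gate), 0.32 fully squeezed. Takes 4 N at the tab at first, 8 N at the end. From about 0.2 its hook lets the gate go, which springs ajar by itself; released, the rocker springs back.
- catch2_grip (a point): Second catch, on top of the gate: the middle between an upright yellow trigger tab (free-end side) and a fixed dark tab (hinge side), 203 mm above the table, 103.5 mm from the hinge axis. Axes turn with the gate: x along it toward the hinge. Both tabs 26 mm wide (y), up to 221 mm, free round them down to 180 mm; outer faces 49 mm apart along x, 24.5 mm either way.
- catch2 (a joint): Travel of the yellow trigger, m, toward the fixed tab: 0 at rest, 0.014 fully squeezed (then 35 mm over both tabs). Takes 4.5 N at first, 9 N at the end. From about 0.009 it has drawn back the bolt that stops the ajar gate. Kept squeezed, the two tabs are also the handle to swing the gate by.
- gate (a joint): Opening angle of the gate, rad: 0 shut, about 0.15 ajar (stopped by the bolt), stop at 1.65. It opens counter-clockwise seen from above, its free end going from the robot's side out to the right. A spring pulls it shut all the way (about 3.5 N at the tabs); a sprung ball over a bump on the hinge needs about 6 N at the tabs between 0.6 and 1.0 rad and does not hold it open.
- gate_hinge (a point): On the upright hinge axis of the gate, at the bin's back right corner, 165 mm above the table. Axes turn with the gate, x along it toward the hinge.
- gate_frame: The gate: a wire-mesh frame 150 mm wide, 24 to 165 mm above the table, with the second catch's tabs on it. Origin on the hinge axis at table height; the gate extends 150 mm to its -x; z up.
- log_book: Blue log book lying flat, 107x150x12 mm, at the right front. Bystander; origin under its centre.
- wine_glass: Tasting glass with a little red wine, 69 mm wide, 135 mm high, at the left back. Bystander; origin under its centre.
- spray_bottle: White spray bottle with yellow head, 70x75x230 mm, at the left back. Bystander; origin under its centre.
- marker: White writing marker with black cap, lying flat, 17x128x18 mm, at the right. Bystander; origin under its centre.
- cork: Cork standing upright, 24 mm wide, 44 mm high, at the left back. Bystander; origin under its centre.
- capsule: Red bottle capsule standing upright, 33 mm wide, 60 mm high, at the left back. Bystander; origin under its centre.

How it is judged:
By the outcome, as a careful person would: the job done as asked, in the order asked, and still so for the second after the job is handed in, while the arm keeps its last pose, push and grip.
It also fails if it takes over 64 s, if anything falls off the work surface, if the arm or the gripper's body presses on something with over 40 N, if the wrist force passes 120 N, or if a joint passes its speed limit or range.

## Working session

There is one attempt and no reset: what is moved stays moved. The work goes in short steps, Python scripts to look and compute and a tool call to move; the robot and the scene stay as the last step left them, time stands still between calls to the robot, and variables do not carry over. Pictures are saved under pics/ and viewed, at most 12 in all, crops included, and the job is handed in when it is done.

```bash
ls; mkdir -p pics; cat > h.py <<'E'
import numpy as np, cv2
from scipy.spatial.transform import Rotation as R
from plant import ctrl
def cam(name):
    s=ctrl.state(); c=ctrl.read_camera(name)
    if name=="wrist":
        T=np.eye(4);T[:3,:3]=R.from_quat(s["orientation"]).as_matrix();T[:3,3]=s["position"]
        M=T@np.array(c["tool_from_camera"])
    else:
        M=np.eye(4);o=np.array(c["orientation"]);M[:3,:3]=R.from_quat(o).as_matrix() if o.size==4 else o;M[:3,3]=c["origin"]
    c["M"]=M; return c
def save(c,f): cv2.imwrite("pics/"+f,cv2.cvtColor(c["pixels"],cv2.COLOR_RGB2BGR))
def pix2z(c,uv,z):
    p=cv2.undistortPoints(np.array([[uv]],float),np.array(c["camera_matrix"]),np.array(c["dist"]))[0,0]
    d=c["M"][:3,:3]@np.array([p[0],p[1],1]);o=c["M"][:3,3]
    return o+d*(z-o[2])/d[2]
def proj(c,P):
    Mi=np.linalg.inv(c["M"])
    return cv2.projectPoints(np.atleast_2d(P).astype(float),cv2.Rodrigues(Mi[:3,:3])[0],Mi[:3,3],np.array(c["camera_matrix"]),np.array(c["dist"]))[0][:,0]
def blobs(c,lo,hi,amin=15):
    h=cv2.cvtColor(c["pixels"],cv2.COLOR_RGB2HSV)
    m=cv2.inRange(h,np.array(lo),np.array(hi))
    n,l,st,ce=cv2.connectedComponentsWithStats(m)
    return [(st[i].tolist(),ce[i].round(1).tolist()) for i in range(1,n) if st[i][4]>=amin]
def totool(dw):
    return R.from_quat(ctrl.state()["orientation"]).inv().apply(dw)
E
python3 - <<'E'
from h import *
for n in ["side","top"]:
    c=cam(n);save(c,n+"0.png");print(n,c["M"].round(3).tolist(),np.array(c["camera_matrix"]).round(0).tolist())
s=ctrl.state();print(R.from_quat(s["orientation"]).as_matrix().round(3),s["t"])
E
```

```text
pics
plant.py
side [[0.989, -0.073, 0.126, 0.483], [-0.145, -0.403, 0.903, -0.943], [-0.015, -0.912, -0.41, 0.591], [0.0, 0.0, 0.0, 1.0]] [[503.0, 0.0, 315.0], [0.0, 503.0, 231.0], [0.0, 0.0, 1.0]]
top [[0.429, -0.823, 0.372, 0.074], [-0.903, -0.389, 0.181, -0.241], [-0.004, -0.414, -0.91, 1.402], [0.0, 0.0, 0.0, 1.0]] [[600.0, 0.0, 321.0], [0.0, 600.0, 248.0], [0.0, 0.0, 1.0]]
[[-0.913  0.408 -0.001]
 [ 0.408  0.913 -0.002]
 [ 0.    -0.002 -1.   ]] 0.1
```

View pics/top0.png

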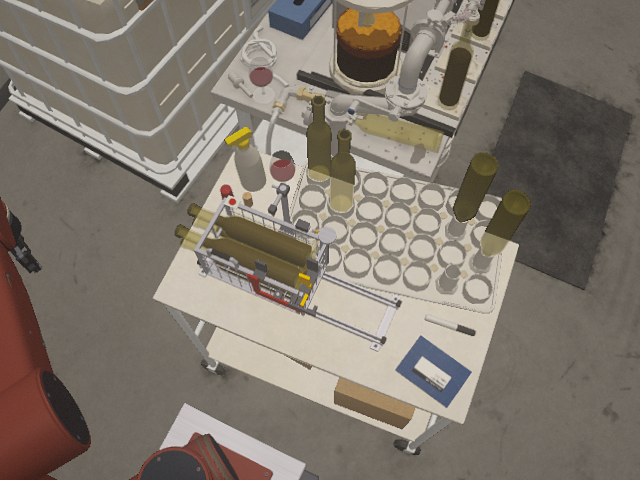

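View pics/side0.png

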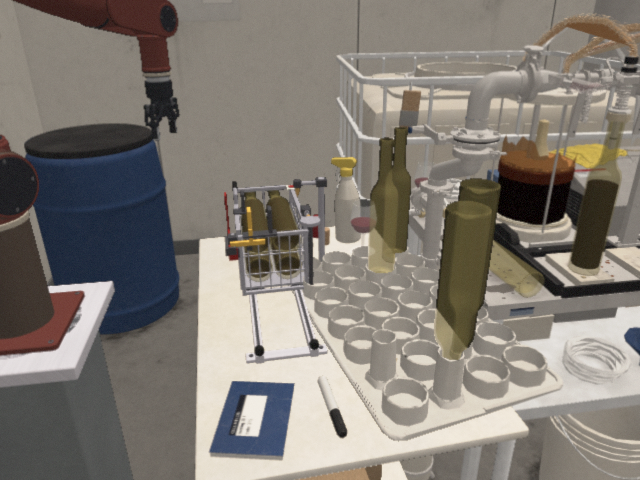

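The top picture shows the bin at about (255,250), the red catch at about (270,290), the yellow catch at about (305,285), and the pointer post at about (285,195). The side picture shows the gate at (270,260), with the rails running to (290,350). Next I'll enlarge crops of both.

```bash
python3 - <<'E'
import cv2
a=cv2.imread("pics/top0.png")[170:330,170:350]
b=cv2.imread("pics/side0.png")[150:370,200:340]
cv2.imwrite("pics/t1.png",cv2.resize(a,None,fx=3.7,fy=3.7,interpolation=cv2.INTER_CUBIC)[:600])
cv2.imwrite("pics/s1.png",cv2.resize(b,None,fx=2.7,fy=2.7,interpolation=cv2.INTER_CUBIC)[:600])
from h import *
c=cam("top")
for nm,lo,hi in [("red",(0,150,90),(8,255,255)),("red2",(172,150,90),(180,255,255)),("yel",(20,170,120),(32,255,255))]: print(nm,blobs(c,lo,hi,8))
E
```

```text
red [([221, 186, 10, 8, 48], [225.0, 189.2]), ([229, 199, 7, 6, 31], [232.1, 201.4]), ([0, 266, 9, 30, 75], [2.1, 280.6]), ([247, 274, 11, 6, 26], [252.0, 276.4]), ([259, 291, 29, 14, 53], [273.0, 297.0]), ([0, 292, 44, 140, 2278], [14.2, 377.5]), ([37, 393, 6, 2, 8], [39.2, 393.6]), ([43, 403, 4, 7, 11], [44.8, 406.2]), ([25, 424, 6, 3, 8], [27.8, 424.5]), ([0, 429, 58, 48, 715], [23.2, 452.5]), ([57, 428, 4, 4, 8], [57.9, 429.2]), ([0, 433, 6, 4, 15], [2.6, 434.1])]
red2 []
yel [([224, 128, 27, 19, 187], [236.4, 136.3]), ([238, 139, 10, 8, 41], [243.2, 143.5]), ([299, 273, 12, 15, 105], [304.3, 279.3]), ([300, 293, 8, 13, 44], [303.8, 299.4])]
```

View pics/t1.png

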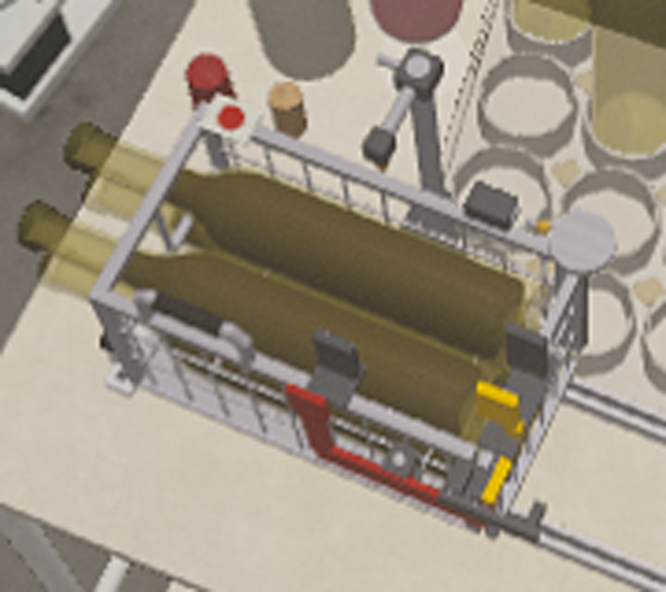

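```bash
python3 - <<'E'
from h import *
c=cam("top")
f=lambda u,v:(170+u/3.7,170+v/3.7)
P={}
for n,uv,z in [("dot",f(231,117),.179),("tip",f(380,169),.190),("handleL",f(140,300),.206),("handleR",f(238,345),.206),("sleeve",f(186,313),.206),
 ("redtop",f(306,393),.222),("lugtop",f(336,348),.222),("yeltop",f(497,388),.221),("fixtop",f(528,340),.221),("hinge",f(583,240),.17),
 ("railA",f(100,298),.176),("railB",f(490,455),.176),("backL",f(205,108),.176),("backR",f(560,240),.176)]:
    P[n]=pix2z(c,uv,z);print(n,P[n].round(4))
for a,b in [("railA","railB"),("backL","backR"),("handleL","handleR"),("dot","tip")]:
    d=P[b]-P[a];print(a,b,np.degrees(np.arctan2(d[0],-d[1])).round(1),np.linalg.norm(d[:2]).round(3))
for p in [(397,303),(383,341)]: print(pix2z(c,p,.03))
E
```

```text
dot [0.5923 0.2407 0.179 ]
tip [0.5947 0.1349 0.19  ]
handleL [0.4491 0.2193 0.206 ]
handleR [0.4488 0.1522 0.206 ]
sleeve [0.4536 0.1902 0.206 ]
redtop [0.4344 0.097  0.222 ]
lugtop [0.4666 0.0945 0.222 ]
yeltop [ 4.845e-01 -4.000e-04  2.210e-01]
fixtop [ 0.519  -0.0034  0.221 ]
hinge [0.6129 0.0053 0.17  ]
railA [0.4491 0.2539 0.176 ]
railB [ 0.4603 -0.0061  0.176 ]
backL [0.5922 0.2601 0.176 ]
backR [0.6043 0.0168 0.176 ]
railA railB 2.5 0.26
backL backR 2.8 0.244
handleL handleR -0.2 0.067
dot tip 1.3 0.106
[ 0.58062011 -0.19626835  0.03      ]
[ 0.47897434 -0.20290503  0.03      ]
```

The measurements agree with the given sizes: the rails are yawed about 2.5°, the front rail measures 0.26 m, the depth is about 0.148 m, and the slide needed is about 0.106 m. I'll move above the handle.

Units first: shifts go in shares of 0.8 m and turns go in shares of pi rad. So -0.335 m is -0.4188, -0.267 m is -0.3338, 1.107 rad is 0.3524.

{"method": "hand_motion", "body": {
  "steps": {"rows": [[-0.4188,-0.3338,-0.05,0.3524,0.06],[-0.4188,-0.3338,-0.05,0.3524,0.06],[-0.4188,-0.3338,-0.05,0.3524,0.06],[-0.4188,-0.3338,-0.05,0.3524,0.06],[-0.4188,-0.3338,-0.05,0.3524,0.06]]},
  "grip_n": 30
}}

```text
t: 0.82
position: [0.3987, 0.2923, 0.2606]
orientation: [0.63, 0.776, 0.0, 0.0]
contact_force: [0.9, 0.5, -0.1]
gripper_width: 0.0599
grip_force: 0.0
```

```bash
python3 - <<'E'
from h import *
s=ctrl.state();m=R.from_quat(s["orientation"]).as_matrix();print(m.round(3).tolist(),totool(np.array([.452,.187,.27])-s["position"]).round(4), 'turn',np.arctan2(m[1,1],m[0,1])-0.045)
E
```

```text
[[-0.205, 0.979, 0.0], [0.979, 0.205, 0.0], [0.0, 0.0, -1.0]] [-0.114   0.0306 -0.0094] turn 0.1616958156119781
```

In the tool's units: -0.114 m is -0.1425, 0.03 m is 0.0375, 0.162 rad is 0.0516.

{"method": "hand_motion", "body": {
  "steps": {"rows": [[-0.1425,0.0375,-0.0125,0.0516,0.06],[-0.1425,0.0375,-0.0125,0.0516,0.06],[-0.1425,0.0375,-0.0125,0.0516,0.06]]}
}}

```text
t: 1.2
position: [0.4532, 0.1857, 0.2708]
orientation: [0.691, 0.723, 0.0, 0.001]
contact_force: [-0.3, 0.2, 0.2]
gripper_width: 0.0602
grip_force: 0.0
```

```bash
python3 - <<'E'
from h import *
c=cam("wrist");save(c,"w1.png")
s=ctrl.state();print(s["position"],R.from_quat(s["orientation"]).as_matrix().round(3).tolist(),c["M"].round(3).tolist())
np.save("w1M.npy",c["M"])
print(proj(c,[.4515,.188,.206]),proj(c,[.594,.24,.179]))
E
```

```text
[0.4521827  0.18750551 0.27040322] [[-0.047, 0.999, 0.0], [0.999, 0.047, 0.0], [0.0, 0.0, -1.0]] [[0.999, 0.042, 0.014, 0.449], [0.044, -0.955, -0.294, 0.26], [0.001, 0.295, -0.956, 0.414], [0.0, 0.0, 0.0, 1.0]]
[[318.84472646 254.67429776]] [[565.51666166 165.68220259]]
```

View pics/w1.png

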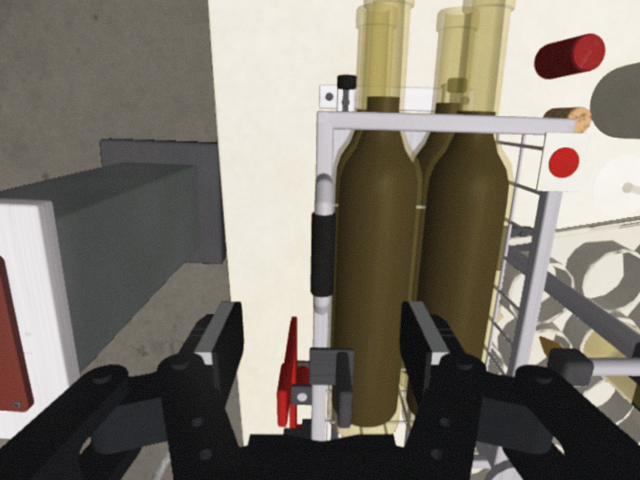

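The sleeve is at (322,254), 3 px from my prediction. The dot is at (564,162) and the brass tip at about (541,339). I'll cross-check the tip and the dot, then descend and grip.

In the tool's units: 0.0815 m is 0.1019, 0.04 m is 0.05.

```bash
python3 - <<'E'
from h import *
c=cam("wrist")
print("dot",pix2z(c,(564,162),.179),"tip",pix2z(c,(541,339),.19),"handle",pix2z(c,(322,254),.206))
s=ctrl.state();p=s["position"];h=pix2z(c,(322,254),.206);h[2]=.189;print(totool(h-p))
E
```

```text
dot [0.59117532 0.24422574 0.179     ] tip [0.59467761 0.13397369 0.19      ] handle [0.45214388 0.19042064 0.206     ]
[0.00168789 0.0007344  0.08121539]
```

{"method": "hand_motion", "body": {
  "steps": {"rows": [[0,0.0013,0.05,0,0.06],[0,0.0013,0.1019,0,0.06],[0,0.0013,0.1019,0,0.06],[0,0.0013,0.1019,0,0.005],[0,0.0013,0.1019,0,0.005]]},
  "grip_n": 40
}}

```text
t: 1.92
position: [0.4537, 0.1898, 0.1911]
orientation: [0.689, 0.725, 0.002, 0.001]
contact_force: [0.9, -0.5, -0.7]
gripper_width: 0.0243
grip_force: 0.0
```

{"method": "hand_motion", "body": {
  "steps": {"rows": [[0,0,0,0,0.005],[0,0,0,0,0.005]]}
}}

```text
t: 2.17
position: [0.4536, 0.1896, 0.1909]
orientation: [0.689, 0.725, 0.002, 0.001]
contact_force: [-2.3, 1.6, 6.8]
gripper_width: 0.0118
grip_force: 39.0
```

In the tool's units: -0.09 m is -0.1125, -0.08 m is -0.1.

{"method": "hand_motion", "body": {
  "steps": {"rows": [[-0.0188,0,0,0,0.005],[-0.0438,0,0,0,0.005],[-0.075,0,0,0,0.005],[-0.1,0,0,0,0.005],[-0.1125,0,0,0,0.005]]}
}}

```text
t: 2.8
position: [0.4557, 0.1, 0.1908]
orientation: [0.689, 0.724, 0.0, -0.002]
contact_force: [-13.2, 9.7, 16.0]
gripper_width: 0.0116
grip_force: 40.6
```

{"method": "hand_motion", "body": {
  "steps": {"rows": [[0,0,0,0,0.005],[0,0,0,0,0.005]]}
}}

```text
t: 3.05
position: [0.4557, 0.0986, 0.1908]
orientation: [0.689, 0.724, -0.001, -0.001]
contact_force: [-13.4, -2.4, 15.9]
gripper_width: 0.0115
grip_force: 40.7
```

```bash
python3 - <<'E'
from h import *
c=cam("wrist");save(c,"w2.png");t=cam("top");save(t,"t2.png")
for x in (c,t): print(blobs(x,(0,150,90),(8,255,255),25))
a=cv2.imread("pics/w2.png")[60:300,440:640]
b=cv2.imread("pics/t2.png")[180:250,230:310]
a=cv2.resize(a,(500,600));b=cv2.resize(b,(300,262),interpolation=cv2.INTER_CUBIC);o=np.zeros((600,800,3),np.uint8);o[:,:500]=a;o[:262,500:]=b
cv2.imwrite("pics/m2.png",o)
E
```

```text
[]
[([286, 290, 11, 7, 27], [290.7, 293.0]), ([296, 306, 19, 10, 34], [304.0, 310.3]), ([63, 396, 8, 10, 28], [66.2, 399.9]), ([36, 402, 23, 17, 84], [50.0, 410.3]), ([0, 407, 96, 73, 2423], [45.8, 449.0]), ([39, 432, 11, 8, 25], [44.4, 434.3]), ([102, 465, 21, 15, 95], [110.0, 473.3])]
```

View pics/m2.png

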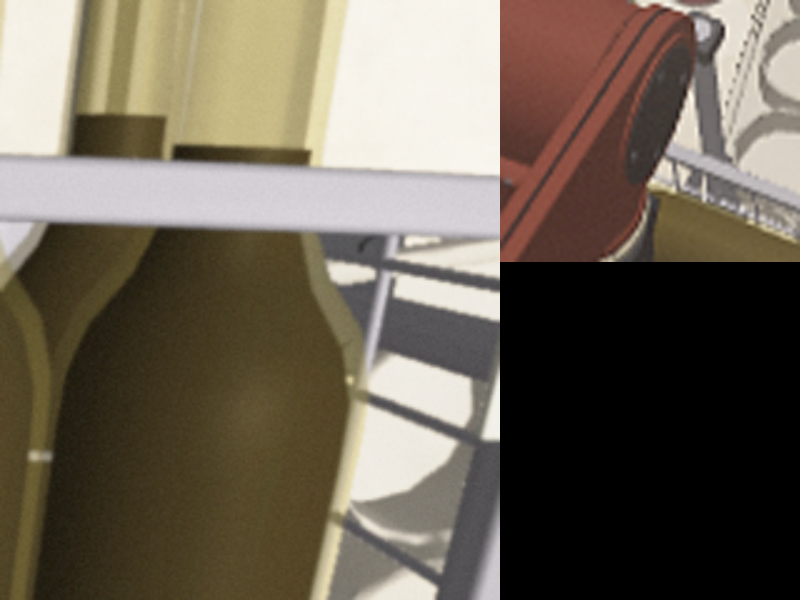

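Neither camera sees the dot while the arm is here. I'll go on by dead reckoning (about 17 mm left), release, and then look.

In the tool's units: -0.016 m is -0.02, -0.001 m is -0.0013.

{"method": "hand_motion", "body": {
  "steps": {"rows": [[-0.01,-0.0013,0,0,0.005],[-0.02,-0.0019,0,0,0.005],[-0.02,-0.0019,0,0,0.005],[-0.02,-0.0019,0,0,0.005]]}
}}

```text
t: 3.65
position: [0.456, 0.0835, 0.1908]
orientation: [0.689, 0.725, 0.0, -0.0]
contact_force: [-8.0, 1.7, 12.3]
gripper_width: 0.0114
grip_force: 40.3
```

{"method": "hand_motion", "body": {
  "steps": {"rows": [[0,0,0,0,0.05],[0,0,0,0,0.05],[0,0,-0.0625,0,0.05],[0,0,-0.125,0,0.05],[0,0.0375,-0.15,0,0.05]]}
}}

```text
t: 4.28
position: [0.4874, 0.0846, 0.3131]
orientation: [0.689, 0.725, 0.002, 0.002]
contact_force: [1.0, 0.3, -0.1]
gripper_width: 0.05
grip_force: 0.0
```

{"method": "hand_motion", "body": {
  "steps": {"rows": [[0,0.075,0,0,0.05],[0,0.075,0,0,0.05],[0,0.075,0,0,0.05]]}
}}

```text
t: 4.65
position: [0.5458, 0.0875, 0.3079]
orientation: [0.689, 0.725, -0.001, -0.001]
contact_force: [-0.5, -0.3, -0.2]
gripper_width: 0.0498
grip_force: 0.0
```

```bash
python3 - <<'E'
from h import *
c=cam("wrist");save(c,"w3.png")
b=blobs(c,(0,150,90),(8,255,255),25);print(b,proj(c,[[.594,.135,.179],[.5947,.1342,.19]]))
for x in b: print(pix2z(c,x[1],.179))
E
```

```text
[([387, 150, 24, 24, 299], [396.2, 158.8]), ([173, 309, 22, 42, 247], [185.8, 329.1]), ([147, 339, 32, 34, 300], [158.8, 358.3])] [[397.66979977 163.02775735]
 [401.69648835 166.20995853]]
[0.59273345 0.13772765 0.179     ]
[0.44598868 0.00247237 0.179     ]
[ 0.42311129 -0.02475924  0.179     ]
```

View pics/w3.png

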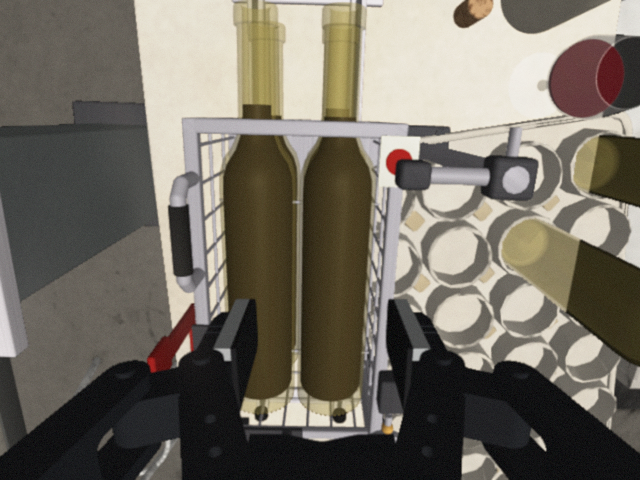

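The dot at (396,159) is partly hidden under the pointer block. It's about 2 mm short, so I'll look from a slanted view that shows both the dot and the tip.

In the tool's units: -0.088 m is -0.11, 0.054 m is 0.0675.

{"method": "hand_motion", "body": {
  "steps": {"rows": [[0.0675,-0.11,0.0375,0,0.05],[0.0675,-0.11,0.0375,0,0.05],[0.0675,-0.11,0.0375,0,0.05],[0.0675,-0.11,0.0375,0,0.05]]}
}}

```text
t: 5.2
position: [0.4559, 0.137, 0.2804]
orientation: [0.689, 0.725, 0.001, 0.001]
contact_force: [0.6, -0.3, 0.5]
gripper_width: 0.0501
grip_force: 0.0
```

```bash
python3 - <<'E'
from h import *
c=cam("wrist");save(c,"w4.png")
b=blobs(c,(0,150,90),(8,255,255),25);print(b,proj(c,[[.594,.135,.179],[.5947,.1342,.19]]))
for x in b: print(pix2z(c,x[1],.179))
u,v=[int(k) for k in proj(c,[.594,.135,.185])[0]];u=min(u,580);np.save("c4.npy",[u-60,v-45]);print(u-60,v-45)
cv2.imwrite("pics/m4.png",cv2.resize(cv2.imread("pics/w4.png")[v-45:v+45,u-60:u+60],(800,600),interpolation=cv2.INTER_CUBIC))
E
```

```text
[([575, 0, 28, 13, 216], [588.1, 4.7]), ([522, 239, 26, 25, 507], [534.7, 251.4]), ([288, 402, 6, 31, 110], [290.8, 419.4])] [[533.45453985 252.42273992]
 [543.07781182 259.34375682]]
[0.59705385 0.28042568 0.179     ]
[0.5946831  0.13573421 0.179     ]
[ 0.44039483 -0.00347273  0.179     ]
478 210
```

View pics/m4.png

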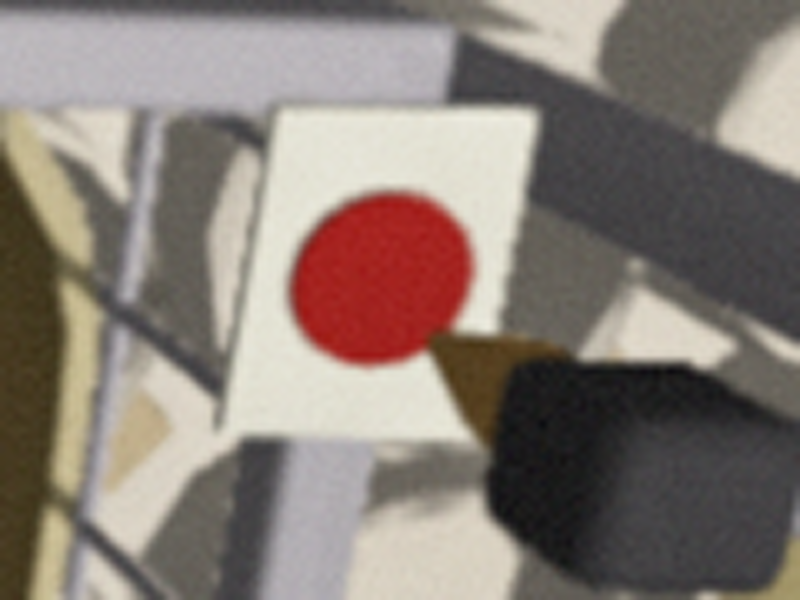

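The slanted view shows the tip at (542.8,260.6) and the dot at (534.9,251.4), so the dot still has to go about 2.2 mm further right. I'll grip again and nudge it.

In the tool's units: 0.09 m is 0.1125, 0.06 m is 0.075.

```bash
python3 - <<'E'
from h import *
c=cam("wrist");print(pix2z(c,(542.8,260.6),.19),pix2z(c,(534.9,251.4),.179))
E
```

```text
[0.59515421 0.13307159 0.19      ] [0.59526841 0.13544583 0.179     ]
```

{"method": "hand_motion", "body": {
  "steps": {"rows": [[-0.0675,-0.0025,0.025,0,0.05],[-0.0675,-0.0025,0.075,0,0.05],[-0.0675,-0.0025,0.1125,0,0.05],[-0.0675,-0.0025,0.1125,0,0.005],[-0.0675,-0.0025,0.1125,0,0.005]]}
}}

```text
t: 5.92
position: [0.4572, 0.0828, 0.1903]
orientation: [0.689, 0.725, 0.0, 0.0]
contact_force: [-22.4, -1.8, 3.3]
gripper_width: 0.0144
grip_force: 12.6
```

{"method": "hand_motion", "body": {
  "steps": {"rows": [[0,0,0,0,0.005],[0,0,0,0,0.005],[0,0,0,0,0.005]]}
}}

```text
t: 6.3
position: [0.456, 0.0827, 0.1903]
orientation: [0.689, 0.725, -0.001, -0.0]
contact_force: [-5.0, -2.6, 1.5]
gripper_width: 0.0114
grip_force: 39.0
```

In the tool's units: -0.0028 m is -0.0035.

{"method": "hand_motion", "body": {
  "steps": {"rows": [[-0.0035,0,0,0,0.005],[-0.0035,0,0,0,0.005],[-0.0035,0,0,0,0.005],[-0.0035,0,0,0,0.005]]}
}}

```text
t: 6.8
position: [0.456, 0.082, 0.1903]
orientation: [0.689, 0.725, 0.001, -0.001]
contact_force: [-5.5, 6.6, 0.5]
gripper_width: 0.0113
grip_force: 39.1
```

{"method": "hand_motion", "body": {
  "steps": {"rows": [[0,0,0,0,0.05],[0,0,0,0,0.05],[0,0,-0.0625,0,0.05],[0.0675,0.0025,-0.1125,0,0.05],[0.0675,0.0025,-0.1125,0,0.05]]}
}}

```text
t: 7.42
position: [0.458, 0.1363, 0.2834]
orientation: [0.688, 0.726, 0.003, 0.002]
contact_force: [0.4, 0.0, 0.1]
gripper_width: 0.0499
grip_force: 0.0
```

{"method": "hand_motion", "body": {
  "steps": {"rows": [[0,0,0,0,0.05],[0,0,0,0,0.05]]}
}}

```text
t: 7.68
position: [0.4552, 0.1334, 0.2774]
orientation: [0.689, 0.724, -0.001, -0.001]
contact_force: [0.2, 0.2, -0.4]
gripper_width: 0.0501
grip_force: 0.0
```

```bash
python3 - <<'E'
from h import *
c=cam("wrist");save(c,"w5.png")
b=blobs(c,(0,150,90),(8,255,255),25)
for x in b: print(x,pix2z(c,x[1],.179))
print(proj(c,[.5951,.1331,.19]))
# brass tip: leftmost/top brown pixels
h=cv2.cvtColor(c["pixels"],cv2.COLOR_RGB2HSV)[230:300,500:600]
m=cv2.inRange(h,(8,120,40),(22,255,255));ys,xs=np.nonzero(m);i=np.argsort(xs)[:6];print(len(xs),(xs[i]+500).tolist(),(ys[i]+230).tolist())
t=cam("top")
for n,lo,hi in (("red",(0,150,90),(8,255,255)),("yel",(20,170,120),(32,255,255))): print(n,[q for q in blobs(t,lo,hi,8) if 240<q[1][0]<400 and q[1][1]>230])
E
```

```text
([584, 0, 21, 6, 72], [594.0, 1.8]) [0.59673169 0.27719008 0.179     ]
([528, 236, 26, 26, 519], [540.6, 248.7]) [0.5947426 0.1350345 0.179    ]
([0, 359, 6, 10, 26], [2.2, 364.2]) [0.23015451 0.02914518 0.179     ]
([290, 400, 6, 33, 118], [292.6, 418.3]) [ 0.44041259 -0.0036499   0.179     ]
[[549.65202942 257.32449591]]
132 [549, 549, 549, 550, 550, 550] [257, 258, 259, 257, 258, 256]
red [([292, 293, 12, 7, 28], [297.5, 295.9]), ([302, 309, 20, 10, 34], [310.6, 313.2]), ([323, 318, 10, 6, 20], [327.5, 320.2])]
yel [([345, 292, 12, 15, 96], [350.2, 298.5]), ([345, 312, 8, 13, 45], [348.4, 318.2])]
```

It only moved about 0.5 mm because the push stayed below the bin's friction. I'll nudge again by a bit more and watch the measured travel.

In the tool's units: 0.09 m is 0.1125, 0.06 m is 0.075.

{"method": "hand_motion", "body": {
  "steps": {"rows": [[-0.0675,-0.0025,0.025,0,0.05],[-0.0675,-0.0025,0.075,0,0.05],[-0.0675,-0.0025,0.1125,0,0.05],[-0.0675,-0.0025,0.1125,0,0.005],[-0.0675,-0.0025,0.1125,0,0.005]]}
}}

```text
t: 8.4
position: [0.4569, 0.08, 0.1898]
orientation: [0.689, 0.725, 0.0, 0.0]
contact_force: [-7.8, -0.9, -0.4]
gripper_width: 0.0145
grip_force: 6.5
```

{"method": "hand_motion", "body": {
  "steps": {"rows": [[0,0,0,0,0.005],[0,0,0,0,0.005],[0,0,0,0,0.005]]}
}}

```text
t: 8.78
position: [0.4561, 0.08, 0.1898]
orientation: [0.689, 0.725, -0.001, -0.0]
contact_force: [-4.0, -1.3, 0.3]
gripper_width: 0.0113
grip_force: 39.0
```

{"method": "hand_motion", "body": {
  "steps": {"rows": [[-0.0031,0,0,0,0.005],[-0.005,0,0,0,0.005],[-0.005,0,0,0,0.005],[-0.005,0,0,0,0.005]]}
}}

```text
t: 9.28
position: [0.4561, 0.0782, 0.1899]
orientation: [0.689, 0.725, 0.001, -0.002]
contact_force: [-4.4, 6.7, -0.1]
gripper_width: 0.0118
grip_force: 39.2
```

In the tool's units: -0.09 m is -0.1125, 0.054 m is 0.0675.

{"method": "hand_motion", "body": {
  "steps": {"rows": [[0,0,0,0,0.05],[0,0,0,0,0.05],[0,0,-0.0625,0,0.05],[0.0675,0.0025,-0.1125,0,0.05],[0.0675,0.0025,-0.1125,0,0.05]]}
}}

```text
t: 9.9
position: [0.4581, 0.1323, 0.2833]
orientation: [0.688, 0.726, 0.003, 0.002]
contact_force: [1.0, -0.8, 0.7]
gripper_width: 0.0502
grip_force: 0.0
```

{"method": "hand_motion", "body": {
  "steps": {"rows": [[0,0,0,0,0.05],[0,0,0,0,0.05]]}
}}

```text
t: 10.15
position: [0.4554, 0.1294, 0.2774]
orientation: [0.689, 0.724, -0.001, -0.001]
contact_force: [0.4, -0.2, 0.1]
gripper_width: 0.0499
grip_force: 0.0
```

```bash
python3 - <<'E'
from h import *
c=cam("wrist");save(c,"w6.png")
b=blobs(c,(0,150,90),(8,255,255),25)
for x in b: print(x,pix2z(c,x[1],.179))
h=cv2.cvtColor(c["pixels"],cv2.COLOR_RGB2HSV)[230:300,500:600]
m=cv2.inRange(h,(8,120,40),(22,255,255));ys,xs=np.nonzero(m);i=np.argsort(xs)[:6];print((xs[i]+500).tolist(),(ys[i]+230).tolist());print("tip",pix2z(c,(xs[i].min()+500-.3,ys[i].mean()+230-.3),.19))
E
```

```text
([528, 233, 27, 26, 525], [541.1, 245.3]) [0.59477804 0.13331136 0.179     ]
([290, 399, 6, 32, 119], [292.5, 416.8]) [ 0.44050288 -0.0062973   0.179     ]
[550, 550, 550, 551, 551, 551] [251, 252, 253, 251, 252, 254]
tip [0.5945452 0.1326077 0.19     ]
```

The dot is now under the tip (0.1333 against about 0.133). Next is the red catch.

In the tool's units: -0.08 m is -0.1, -0.06 m is -0.075.

{"method": "hand_motion", "body": {
  "steps": {"rows": [[-0.075,0,-0.025,0,0.07],[-0.1,0,-0.025,0,0.07],[-0.1,0,-0.025,0,0.07],[-0.1,0,-0.025,0,0.07]]}
}}

```text
t: 10.7
position: [0.4597, 0.0504, 0.298]
orientation: [0.689, 0.724, -0.0, -0.001]
contact_force: [-0.1, 0.2, -0.1]
gripper_width: 0.0701
grip_force: 0.0
```

```bash
python3 - <<'E'
from h import *
c=cam("wrist");save(c,"w7.png");np.save("w7M.npy",c["M"]);print(ctrl.state()["position"])
print(proj(c,[[.4535,-.012,.222],[.4535+.0215,-.012,.222],[.4535-.0215,-.012,.222]]))
E
```

```text
[0.4596895  0.05075846 0.29811544]
[[307.09282352 346.91774235]
 [341.65184029 348.41423278]
 [272.47449312 345.35250149]]
```

View pics/w7.png

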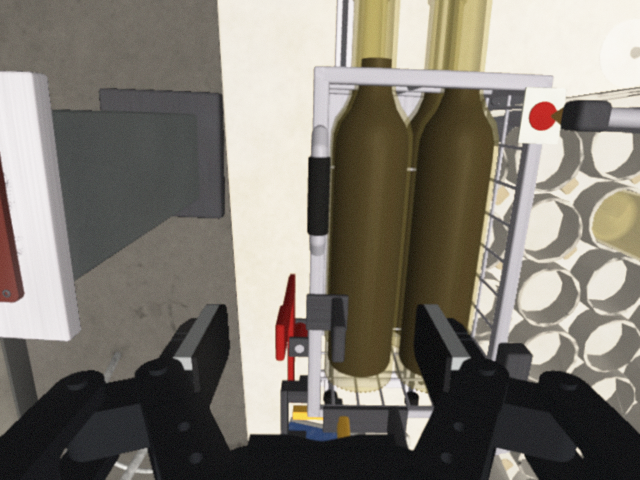

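The red tab's outer edge is at u≈277 and the lug's outer edge at u≈346. Their tops span v≈318–360, so the centre is about (311.5,339).

```bash
python3 - <<'E'
from h import *
c=cam("wrist");s=ctrl.state()
for uv in [(277,339),(346,340),(311.5,339)]: print(pix2z(c,uv,.222))
g=pix2z(c,(311.5,339),.222);g[2]=.186;print(g,totool(g-s["position"]),s["position"])
# full top check
t=cam("top");save(t,"t7.png")
for n,lo,hi in (("red",(0,150,90),(8,255,255)),("yel",(20,170,120),(32,255,255))): print(n,[q for q in blobs(t,lo,hi,8) if 240<q[1][0]<400 and q[1][1]>230])
E
```

```text
[ 0.43482275 -0.00711573  0.222     ]
[ 0.47739372 -0.0056403   0.222     ]
[ 0.45609079 -0.00600642  0.222     ]
[ 0.45609079 -0.00600642  0.186     ] [-0.05673448 -0.00644035  0.11224685] [0.45974897 0.05094621 0.29826153]
red [([293, 294, 11, 6, 27], [298.3, 296.2]), ([303, 310, 31, 14, 52], [317.9, 316.2])]
yel [([345, 293, 12, 14, 101], [350.8, 298.9]), ([346, 313, 7, 13, 42], [349.0, 318.7])]
```

The two faces measure 42.6 mm apart (43 mm given). I'll centre the gripper 7.5 mm toward the lug so that only the tab moves.

In the tool's units: 0.111 m is 0.1388, 0.001 m is 0.0013.

{"method": "hand_motion", "body": {
  "steps": {"rows": [[-0.0725,0.0013,0.025,0,0.07],[-0.0725,0.0013,0.075,0,0.07],[-0.0725,0.0013,0.1125,0,0.07],[-0.0725,0.0013,0.1388,0,0.07],[-0.0725,0.0013,0.1388,0,0.07]]},
  "grip_n": 25
}}

```text
t: 11.48
position: [0.4625, -0.0066, 0.1859]
orientation: [0.689, 0.725, -0.001, -0.002]
contact_force: [0.0, -0.5, 0.8]
gripper_width: 0.07
grip_force: 0.0
```

{"method": "hand_motion", "body": {
  "steps": {"rows": [[0,0,0,0,0.05],[0,0,0,0,0.04],[0,0,0,0,0.03],[0,0,0,0,0.026],[0,0,0,0,0.026]]}
}}

```text
t: 12.1
position: [0.4625, -0.0065, 0.1896]
orientation: [0.689, 0.725, -0.001, -0.002]
contact_force: [-11.2, 3.5, 8.2]
gripper_width: 0.0292
grip_force: 24.6
```

In the tool's units: -0.11 m is -0.1375, 0.06 m is 0.075.

{"method": "hand_motion", "body": {
  "steps": {"rows": [[0,0,0,0,0.026],[0,0,0,0,0.07],[0,0,0,0,0.07],[0,0,-0.0625,0,0.07],[0.075,0,-0.1375,0,0.07]]}
}}

```text
t: 12.72
position: [0.4627, 0.0356, 0.2849]
orientation: [0.69, 0.723, 0.001, 0.001]
contact_force: [1.4, 1.0, 0.8]
gripper_width: 0.0696
grip_force: 0.0
```

{"method": "hand_motion", "body": {
  "steps": {"rows": [[0.05,0,0,0,0.07],[0.05,0,0,0,0.07],[0.05,0,0,0,0.07]]}
}}

```text
t: 13.1
position: [0.46, 0.0765, 0.2826]
orientation: [0.689, 0.725, 0.0, 0.001]
contact_force: [0.6, -0.3, -0.3]
gripper_width: 0.0702
grip_force: 0.0
```

```bash
python3 - <<'E'
from h import *
t=cam("top");save(t,"t8.png");print(ctrl.state()["position"])
for n,lo,hi in (("red",(0,150,90),(8,255,255)),("yel",(20,170,120),(32,255,255))): print(n,[q for q in blobs(t,lo,hi,8) if 240<q[1][0]<400 and q[1][1]>230])
c=cam("wrist")
b=blobs(c,(0,150,90),(8,255,255),25)
for x in b: print(x,pix2z(c,x[1],.179))
cv2.imwrite("pics/m8.png",cv2.resize(cv2.imread("pics/t8.png")[220:340,270:430],(800,600),interpolation=cv2.INTER_CUBIC))
E
```

```text
[0.45988358 0.07608962 0.28227618]
red [([293, 294, 12, 6, 29], [298.4, 296.3]), ([304, 310, 30, 14, 54], [318.3, 316.3]), ([345, 321, 3, 5, 10], [346.4, 323.3])]
yel [([353, 296, 12, 13, 89], [358.6, 301.1]), ([356, 315, 6, 13, 42], [358.5, 321.2])]
([533, 146, 29, 28, 591], [546.4, 159.8]) [0.59457687 0.13307581 0.179     ]
([272, 322, 20, 89, 755], [282.0, 373.4]) [ 0.43660512 -0.02607182  0.179     ]
([299, 359, 4, 14, 34], [300.4, 366.1]) [ 0.44955442 -0.01929539  0.179     ]
([285, 394, 7, 24, 138], [287.6, 405.5]) [ 0.44125137 -0.05374299  0.179     ]
```

View pics/m8.png

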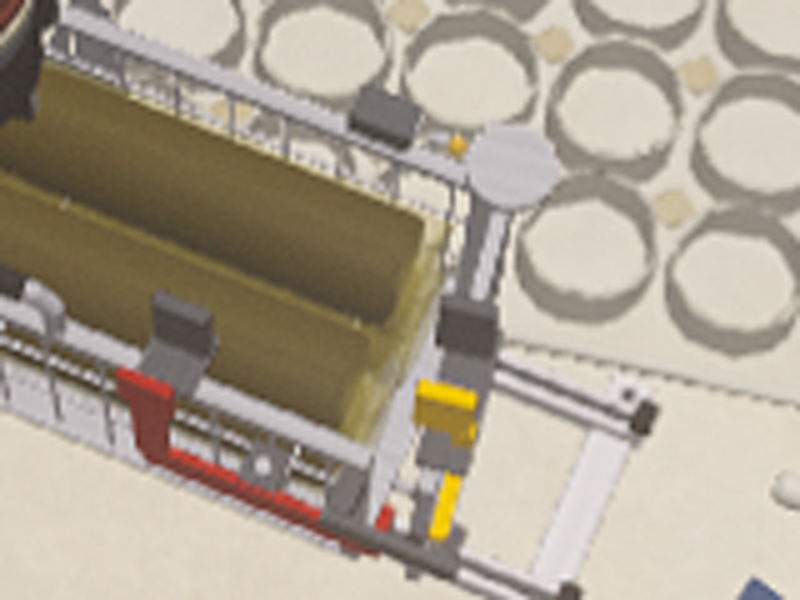

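The red catch let go: the gate is visibly ajar, with the yellow tab's top at about (359,297) and the hinge cap at about (372,253). The dot hasn't moved. Next I'll measure the second catch.

```bash
python3 - <<'E'
from h import *
c=cam("top")
f=lambda u,v:(270+u/5,220+v/5)
H=pix2z(c,f(512,165),.172);Y=pix2z(c,f(447,386),.221);F=pix2z(c,f(472,300),.221)
print("H",H,"Y",Y,"F",F,"Y-F",np.hypot(*(Y-F)[:2]),"mid",(Y+F)/2)
d=H-(Y+F)/2;print(np.hypot(d[0],d[1]),np.degrees(np.arctan2(d[1],d[0])))
a=np.radians(2.5)+.15;print("grip from H",H[:2]-.1035*np.array([np.cos(a),np.sin(a)]))
for p in [(475,158),(510,195),(500,262)]: print(p,pix2z(c,p,.3),pix2z(c,p,0.05))
E
```

```text
H [ 0.61419025 -0.10526758  0.172     ] Y [ 0.48841333 -0.12631041  0.221     ] F [ 0.5281363  -0.12020655  0.221     ] Y-F 0.04018919667503404 mid [ 0.50827482 -0.12325848  0.221     ]
0.10743254585005942 9.640303220352687
grip from H [ 0.5126245  -0.12518362]
(475, 158) [ 0.86475616 -0.2340785   0.3       ] [ 1.044286   -0.23248455  0.05      ]
(510, 195) [ 0.8092173  -0.33359146  0.3       ] [ 0.97614433 -0.35457886  0.05      ]
(500, 262) [ 0.6504769  -0.36231878  0.3       ] [ 0.78138277 -0.38982494  0.05      ]
```

In the tool's units: -0.144 m is -0.18, -0.06 m is -0.075, -0.147 rad is -0.0468.

{"method": "hand_motion", "body": {
  "steps": {"rows": [[-0.075,0.025,-0.0225,-0.0468,0.07],[-0.18,0.0538,-0.0225,-0.0468,0.07],[-0.18,0.0538,-0.0225,-0.0468,0.07],[-0.18,0.0538,-0.0225,-0.0468,0.07],[-0.18,0.0538,-0.0225,-0.0468,0.07]]}
}}

```text
t: 13.88
position: [0.5096, -0.065, 0.2997]
orientation: [0.634, 0.773, -0.0, -0.001]
contact_force: [-0.1, 0.6, 0.1]
gripper_width: 0.07
grip_force: 0.0
```

```bash
python3 - <<'E'
from h import *
c=cam("wrist");save(c,"w9.png");s=ctrl.state();m=R.from_quat(s["orientation"]).as_matrix();print(s["position"],np.degrees(np.arctan2(m[1,1],m[0,1])))
print(proj(c,[[.511,-.125,.221],[.614,-.105,.172]]))
E
```

```text
[ 0.5095749  -0.0645178   0.29982122] 11.318766065070344
[[305.57954486 340.63998579]
 [449.20255848 305.97276193]]
```

View pics/w9.png

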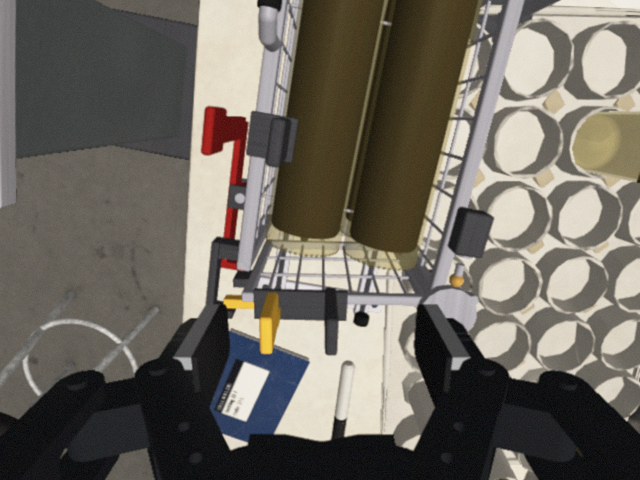

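The yellow tab's outer edge is at u≈261 and the dark tab's outer edge at u≈338, so the middle is about (299.5,332).

```bash
python3 - <<'E'
from h import *
c=cam("wrist");s=ctrl.state()
for uv in [(261,331),(338,333)]: print(pix2z(c,uv,.221))
g=pix2z(c,(299.5,332),.221);H=pix2z(c,(448,308),.172);d=H-g;print(g,H,np.hypot(*d[:2]),np.degrees(np.arctan2(d[1],d[0])))
g[2]=.186;print(totool(g-s["position"]))
E
```

```text
[ 0.48273564 -0.12340253  0.221     ]
[ 0.52987358 -0.11536122  0.221     ]
[ 0.50629591 -0.11935838  0.221     ] [ 0.61378188 -0.10627763  0.172     ] 0.10827899106715995 6.938618129283409
[-0.05341415 -0.01412438  0.1139404 ]
```

In the tool's units: 0.113 m is 0.1413, -0.056 m is -0.07.

{"method": "hand_motion", "body": {
  "steps": {"rows": [[-0.07,-0.0088,0.025,0,0.078],[-0.07,-0.0088,0.075,0,0.078],[-0.07,-0.0088,0.1125,0,0.078],[-0.07,-0.0088,0.1413,0,0.078],[-0.07,-0.0088,0.1413,0,0.078]]},
  "grip_n": 40
}}

```text
t: 14.6
position: [0.5126, -0.1197, 0.1851]
orientation: [0.633, 0.774, -0.001, -0.002]
contact_force: [0.2, -0.2, 1.0]
gripper_width: 0.0779
grip_force: 0.0
```

{"method": "hand_motion", "body": {
  "steps": {"rows": [[0,0,0,0,0.06],[0,0,0,0,0.045],[0,0,0,0,0.03],[0,0,0,0,0.03],[0,0,0,0,0.03]]}
}}

```text
t: 15.22
position: [0.5138, -0.1226, 0.1894]
orientation: [0.634, 0.773, -0.001, 0.001]
contact_force: [-5.8, -3.5, 5.5]
gripper_width: 0.0336
grip_force: 41.8
```

{"method": "hand_motion", "body": {
  "steps": {"rows": [[0,0,0,0,0.03]]}
}}

```text
t: 15.35
position: [0.5138, -0.1226, 0.1894]
orientation: [0.634, 0.774, -0.001, 0.001]
contact_force: [-5.8, -3.6, 5.3]
gripper_width: 0.0338
grip_force: 41.8
```

The trigger is squeezed (34 mm over both tabs). Now I'll work out the swing arc.

```bash
cat > arc.py <<'E'
import sys; from h import *
# H radial arc: args total angle, n, r, and optional radial correction of TCP (m, + = away from hinge)
tot,n,r=map(float,sys.argv[1:4]); k=float(sys.argv[4]) if len(sys.argv)>4 else 0
s=ctrl.state();m=R.from_quat(s["orientation"]).as_matrix();ph=np.arctan2(m[1,1],m[0,1])
f=np.array(s["contact_force"])[:2];print("phi",round(ph,3),"gate~",round(ph-.044,3),"radial F",round(f@[np.cos(ph),np.sin(ph)],1),"tang F",round(f@[np.sin(ph),-np.cos(ph)],1),"H",np.array(s["position"][:2])+r*np.array([np.cos(ph),np.sin(ph)]))
# tool frame: y toward hinge, x = tool x; hinge at (0,r); CCW from above = negative tool turn
for i in range(1,int(n)+1):
    a=tot*i/n; p=np.array([np.sin(a)*-r, r-r*np.cos(a)-k*0]); print("%.4f %.4f 0 %.3f"%(p[0]+np.sin(a)*-k*i/n, p[1]-np.cos(a)*k*i/n, -a))
E
python3 arc.py .35 5 .0965
```

```text
phi 0.198 gate~ 0.154 radial F -6.4 tang F 2.4 H [ 0.60836852 -0.10362052]
-0.0067 0.0002 0 -0.070
-0.0135 0.0009 0 -0.140
-0.0201 0.0021 0 -0.210
-0.0267 0.0038 0 -0.280
-0.0331 0.0059 0 -0.350
```

Units first: shifts go in shares of 0.8 m and turns go in shares of pi rad. So -0.0331 m is -0.0414, -0.0267 m is -0.0334, -0.35 rad is -0.1114.

{"method": "hand_motion", "body": {
  "steps": {"rows": [[-0.0084,0.0003,0,-0.0223,0.03],[-0.0169,0.0011,0,-0.0446,0.03],[-0.0251,0.0026,0,-0.0668,0.03],[-0.0334,0.0048,0,-0.0891,0.03],[-0.0414,0.0074,0,-0.1114,0.03]]}
}}

```text
t: 15.98
position: [0.5255, -0.1539, 0.1894]
orientation: [0.489, 0.873, -0.002, -0.0]
contact_force: [-9.5, -1.3, 7.3]
gripper_width: 0.034
grip_force: 40.0
```

```bash
python3 arc.py .35 5 .0965
```

```text
phi 0.55 gate~ 0.506 radial F -8.8 tang F -3.9 H [ 0.60781782 -0.10350553]
-0.0067 0.0002 0 -0.070
-0.0135 0.0009 0 -0.140
-0.0201 0.0021 0 -0.210
-0.0267 0.0038 0 -0.280
-0.0331 0.0059 0 -0.350
```

In the tool's units: -0.0334 m is -0.0418, -0.027 m is -0.0338, -0.35 rad is -0.1114.

{"method": "hand_motion", "body": {
  "steps": {"rows": [[-0.0084,-0.0006,0,-0.0223,0.03],[-0.0169,0,0,-0.0446,0.03],[-0.0253,0.0014,0,-0.0668,0.03],[-0.0338,0.0035,0,-0.0891,0.03],[-0.0418,0.0061,0,-0.1114,0.03]]}
}}

```text
t: 16.6
position: [0.5475, -0.1795, 0.1894]
orientation: [0.329, 0.944, -0.001, -0.0]
contact_force: [-7.8, 0.6, 5.8]
gripper_width: 0.0336
grip_force: 41.1
```

```bash
python3 arc.py .35 5 .0965
python3 - <<'E'
from h import *
c=cam("wrist")
for x in blobs(c,(0,150,90),(8,255,255),25): print(x,pix2z(c,x[1],.179))
E
```

```text
phi 0.9 gate~ 0.856 radial F -4.4 tang F -6.5 H [ 0.60743195 -0.10386929]
-0.0067 0.0002 0 -0.070
-0.0135 0.0009 0 -0.140
-0.0201 0.0021 0 -0.210
-0.0267 0.0038 0 -0.280
-0.0331 0.0059 0 -0.350
([272, 0, 36, 37, 551], [290.4, 15.9]) [ 0.45542177 -0.12099055  0.179     ]
```

In the tool's units: -0.0332 m is -0.0415, -0.0268 m is -0.0335, -0.35 rad is -0.1114.

{"method": "hand_motion", "body": {
  "steps": {"rows": [[-0.0084,0,0,-0.0223,0.03],[-0.0169,0.0006,0,-0.0446,0.03],[-0.0253,0.002,0,-0.0668,0.03],[-0.0335,0.0041,0,-0.0891,0.03],[-0.0415,0.0068,0,-0.1114,0.03]]}
}}

```text
t: 17.27
position: [0.577, -0.1959, 0.1894]
orientation: [0.159, 0.987, -0.001, -0.0]
contact_force: [-6.7, -0.3, 4.7]
gripper_width: 0.0337
grip_force: 41.4
```

```bash
python3 arc.py .35 5 .0965
```

```text
phi 1.251 gate~ 1.207 radial F -2.4 tang F -6.3 H [ 0.60734537 -0.10434278]
-0.0067 0.0002 0 -0.070
-0.0135 0.0009 0 -0.140
-0.0201 0.0021 0 -0.210
-0.0267 0.0038 0 -0.280
-0.0331 0.0059 0 -0.350
```

In the tool's units: -0.0331 m is -0.0414, -0.0267 m is -0.0334, -0.35 rad is -0.1114.

{"method": "hand_motion", "body": {
  "steps": {"rows": [[-0.0084,0.0003,0,-0.0223,0.03],[-0.0169,0.0011,0,-0.0446,0.03],[-0.0251,0.0026,0,-0.0668,0.03],[-0.0334,0.0048,0,-0.0891,0.03],[-0.0414,0.0074,0,-0.1114,0.03]]}
}}

```text
t: 17.9
position: [0.6102, -0.2012, 0.1895]
orientation: [-0.015, 1.0, -0.002, -0.0]
contact_force: [-9.2, -1.2, 4.2]
gripper_width: 0.034
grip_force: 41.3
```

{"method": "hand_motion", "body": {
  "steps": {"rows": [[0,0,0,0,0.03],[0,0,0,0,0.03]]}
}}

```text
t: 18.15
position: [0.61, -0.2012, 0.1895]
orientation: [-0.014, 1.0, -0.002, -0.0]
contact_force: [-8.9, -1.7, 4.2]
gripper_width: 0.0339
grip_force: 41.1
```

```bash
python3 arc.py .35 1 .0965
python3 - <<'E'
from h import *
t=cam("top");save(t,"t10.png");s=cam("side");save(s,"s10.png")
o=np.zeros((600,800,3),np.uint8)
o[:,:400]=cv2.resize(cv2.imread("pics/t10.png")[180:360,260:380],(400,600),interpolation=cv2.INTER_CUBIC)
o[:,400:]=cv2.resize(cv2.imread("pics/s10.png")[160:340,220:340],(400,600),interpolation=cv2.INTER_CUBIC)
cv2.imwrite("pics/m10.png",o)
E
```

```text
phi 1.599 gate~ 1.555 radial F -1.5 tang F -9.0 H [ 0.6073648  -0.10471076]
-0.0331 0.0059 0 -0.350
```

View pics/m10.png

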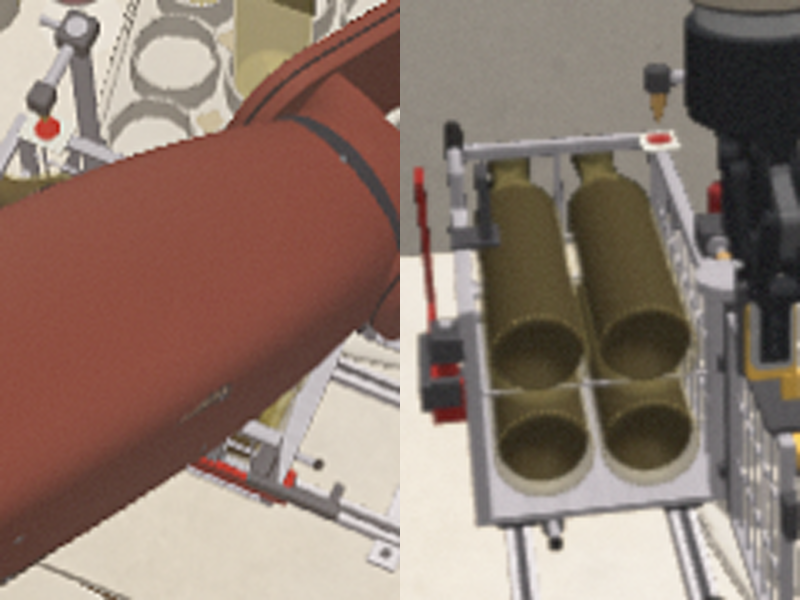

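The gate is open at about a right angle with the gripper still holding it, and the dot is seen below the tip in both views. I'll check the dot's position numerically.

```bash
python3 - <<'E'
from h import *
for n,roi in (("top",(260,200,290,230)),("side",(405,0,430,0))):
    c=cam(n)
    if n=="side": roi=(285,190,310,210)
    for x in blobs(c,(0,130,80),(10,255,255),6):
        if roi[0]<x[1][0]<roi[2] and roi[1]<x[1][1]<roi[3]: print(n,x,pix2z(c,x[1],.179))
    print(proj(c,[[.5948,.1331,.179],[.5948,.1331,.19]]))
t=cv2.imread("pics/t10.png")[200:230,260:290];s=cv2.imread("pics/s10.png")[175:210,280:315]
cv2.imwrite("pics/m11.png",np.hstack([cv2.resize(t,(400,400),interpolation=cv2.INTER_CUBIC),cv2.resize(s,(400,400),interpolation=cv2.INTER_CUBIC)]))
E
```

```text
top ([271, 215, 7, 7, 35], [273.9, 218.1]) [0.5950787  0.13292132 0.179     ]
[[273.77522414 218.16827433]
 [273.40932967 215.9525264 ]]
side ([295, 201, 6, 2, 9], [297.3, 201.3]) [0.59418749 0.13549872 0.179     ]
[[297.68354045 201.64865822]
 [297.54511265 197.15196697]]
```

View pics/m11.png

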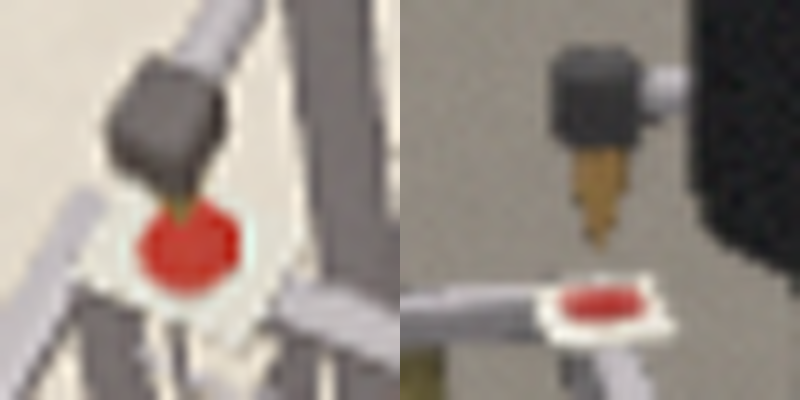

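The dot is at y = 0.1329 and the tip at about 0.133, and both agree with their predicted pixels. The gate is held at about 1.55 rad, so I'll hand in.

```bash
python3 -c "
from plant import ctrl
print(ctrl.job_done())"
```

```text
the job is handed in; nothing more can be done
None
```

The job is handed in after about 18 s of robot time: the red dot is within about 0.5 mm of the pointer tip, both catches were released in the order asked, and the gripper is still holding the gate open at about 1.55 rad (estimated from the gripper's heading), though I did not re-measure the other things on the cart.

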